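Start the tea timers in brewing order

TASK

Start three of the four tap-top timers standing by the tea turntable, in brewing order: tap the red timer's key down first, then the blue one's, then the green one's, each lightly with a fingertip, until the key has sunk in and stays down. Leave the yellow timer stopped; do not lift, tip or push any timer out of its place, and leave the glasses, sugar pot, spoons and turntable as they are.

Things in the scene. Friction and masses are not known exactly. Their poses are not given: they have to be found in the camera images.
- timer_red: red kitchen timer, loose on the counter, 160 g: a round white puck 64 mm across and 40 mm high with a red band round its foot and a round red tap key (44 mm across) on top. Origin: centre of its underside, z up.
- timer_blue: blue kitchen timer, loose on the counter, 160 g: a round white puck 64 mm across and 40 mm high with a blue band round its foot and a round blue tap key (44 mm across) on top. Origin: centre of its underside, z up.
- timer_green: green kitchen timer, loose on the counter, 160 g: a round white puck 64 mm across and 40 mm high with a green band round its foot and a round green tap key (44 mm across) on top. Origin: centre of its underside, z up.
- timer_yellow: yellow kitchen timer, loose on the counter, 160 g: a round white puck 64 mm across and 40 mm high with a yellow band round its foot and a round yellow tap key (44 mm across) on top. Origin: centre of its underside, z up.
- top_red (a point): centre of the flat top face of the red timer's key, 52 mm above the counter while the key is up; sinks with the key
- top_blue (a point): centre of the flat top face of the blue timer's key, 52 mm above the counter while the key is up; sinks with the key
- top_green (a point): centre of the flat top face of the green timer's key, 52 mm above the counter while the key is up; sinks with the key
- top_yellow (a point): centre of the flat top face of the yellow timer's key, 52 mm above the counter while the key is up; sinks with the key
- key_red (a joint): how far the red timer's key is pushed down (m): 0 up = stopped, 0.008 fully down. It slides straight down against a steady friction of about 3 N, has no return spring and stays wherever it is left; past half of its travel the timer runs. At the bottom it meets a rigid stop
- key_blue (a joint): how far the blue timer's key is pushed down (m): 0 up = stopped, 0.008 fully down. It slides straight down against a steady friction of about 3 N, has no return spring and stays wherever it is left; past half of its travel the timer runs. At the bottom it meets a rigid stop
- key_green (a joint): how far the green timer's key is pushed down (m): 0 up = stopped, 0.008 fully down. It slides straight down against a steady friction of about 3 N, has no return spring and stays wherever it is left; past half of its travel the timer runs. At the bottom it meets a rigid stop
- key_yellow (a joint): how far the yellow timer's key is pushed down (m): 0 up = stopped, 0.008 fully down. It slides straight down against a steady friction of about 3 N, has no return spring and stays wherever it is left; past half of its travel the timer runs. At the bottom it meets a rigid stop
- turntable: round wooden turntable 240 mm across, its plate's top 18 mm above the counter; origin at its centre on the counter, fixed foot; carries glass0, glass1, glass2 and the sugar pot
- plate (a joint): turning of the turntable's plate about the vertical (rad), 0 at the start; turns freely
- glass0: thin-waisted clear tea glass, 80 mm high, 56 mm across the rim, 110 g, empty; origin: centre of its underside, z up. Stands on the turntable
- glass1: thin-waisted clear tea glass, 80 mm high, 56 mm across the rim, 110 g, empty; origin: centre of its underside, z up. Stands on the turntable
- glass2: thin-waisted clear tea glass, 80 mm high, 56 mm across the rim, 110 g, empty; origin: centre of its underside, z up. Stands on the turntable
- glass3: thin-waisted clear tea glass, 80 mm high, 56 mm across the rim, 110 g, empty; origin: centre of its underside, z up. Stands on the counter beyond the timers
- sugar_pot: blue ceramic sugar pot with lid and knob, 84 mm across, 104 mm high, 350 g, on the turntable; origin: centre of its underside
- spoon0: stainless teaspoon 135 mm long lying on the counter among the timers, along its own x; origin under its middle
- spoon1: stainless teaspoon 135 mm long lying on the counter between the timers and the turntable, along its own x; origin under its middle

How it is judged:
On the way, in this order (a step that is already met when the one before it is completed fails the run):
1. the red key is down, the others still up (value of joint key_red above 0.004 m and value of joint each of key_blue, key_green, key_yellow below 0.003 m), for 0.1 s.
2. the blue key is down too, green and yellow still up (value of joint each of key_red, key_blue above 0.004 m and value of joint each of key_green, key_yellow below 0.003 m), for 0.1 s.
3. the green key is down too, yellow still up (value of joint each of key_red, key_blue, key_green above 0.004 m and value of joint key_yellow below 0.003 m), for 0.1 s.
At the end, for the whole second after the job is handed in: The red, blue and green keys are more than 4 mm down, the yellow key less than 3 mm; all timers stand upright and at rest within 30 mm of where they started; glasses, sugar pot and spoons within 20 mm of where they started, glasses upright (all of step 3 and distance of each of timer_red, timer_blue, timer_green, timer_yellow from where it was at the start of the episode below 0.03 m and angle between each of timer_red, timer_blue, timer_green, timer_yellow, glass0, glass1, glass2, glass3's own z axis and vertical below 0.1 rad and linear speed of each of timer_red, timer_blue, timer_green, timer_yellow below 0.02 m/s and distance of each of glass0, glass1, glass2, glass3, sugar_pot, spoon0, spoon1 from where it was at the start of the episode below 0.02 m); the robot touches nothing.
It fails at once if the yellow timer's key is pushed in (3 mm or more) (value of joint key_yellow above 0.003 m).
It fails at once if the blue key is pushed in before the red one, or the green before the blue ((value of joint key_blue above 0.004 m and value of joint key_red below 0.004 m) or (value of joint key_green above 0.004 m and value of joint key_blue below 0.004 m)).
It fails at once if a timer is lifted off the counter (8 mm), tipped, or pushed more than 30 mm away (height (world z) of any of timer_red, timer_blue, timer_green, timer_yellow above 0.008 m or distance of any of timer_red, timer_blue, timer_green, timer_yellow from where it was at the start of the episode above 0.03 m or angle between any of timer_red, timer_blue, timer_green, timer_yellow's own z axis and vertical above 0.2 rad).
It fails at once if a timer is hit or pressed hard (over 25 N) (contact force between any of the arm, the fingers and timer_red above 25 N or contact force between any of the arm, the fingers and timer_blue above 25 N or contact force between any of the arm, the fingers and timer_green above 25 N or contact force between any of the arm, the fingers and timer_yellow above 25 N).
It fails at once if a glass, the sugar pot or a spoon is moved more than 20 mm, or the turntable is turned (distance of any of glass0, glass1, glass2, glass3, sugar_pot, spoon0, spoon1 from where it was at the start of the episode above 0.02 m or value of joint plate above 0.1 rad or value of joint plate below -0.1 rad).
It also fails if it takes over 48 s, if anything falls off the work surface, if the arm or the gripper's body presses on something with over 40 N, if the wrist force passes 120 N, or if a joint passes its speed limit or range.

ROBOT

A 6-joint arm with a two-finger parallel gripper is mounted at the origin on the work surface. World frame = base frame: x ahead of the robot, y to its left, z up, the work surface at z = 0. Lengths are in m, angles in rad, forces in N, time in s.
With the tool pointing down it reaches from about 0.35 to 0.95 m from the base axis. Payload 17.4 kg.
Tool frame: the origin (TCP) lies on the centre line of the jaws, within the pads' length; the fingertips stand 19 mm ahead of it and the grasp point (between the pads) is the TCP; z points along the fingers, y is the line along which they close (so a half turn about z gives the same grasp; the last joint's range is limited). The gripper opens to 93 mm and grips with 3 to 60 N. Pads are 15 mm wide; open, the fingers measure 128 mm over their backs; the gripper's body (75 mm by 188 mm) begins 65 mm behind the grasp point.
Start: joints at [-1.169, 0.116, 1.442, -0, 1.584, -0.038], TCP at [0.287, -0.611, 0.238] pointing down, gripper open.
Joint ranges: [-2.83, 2.83], [-0.83, 2.19], [0.07, 2.5], [-1.14, 4.28], [0.01, 3], [-2.97, 2.97]. Speed limits (rad/s): [1.89, 1.89, 2.22, 3.14, 3.14, 3.14].

INTERFACE

Orientations are given as a 3x3 rotation matrix whose columns are the frame's x, y, z axes.
In Python, from cell import get_state, grab_frame, calibration, job_done gives the robot as it stands.
- The arm moves only by the tool drive_tool, never from a script. Its argument "steps" is one flat list of numbers, 5 for each row, row after row: the opening in per cent of the stroke, from 0 (shut) to 100 (fully open), then the shift along the tool's x, y, z in mm, then the turn about the tool's z in degrees. In form: [gripper, tx, ty, tz, spin, gripper, tx, ty, tz, spin, ...]. A call has 1 to 12 rows; each row is the pose to reach, as a shift and turn from the pose commanded when the call began, along the tool's axes at that moment; what a row does not reach only later rows make up. A row lasts 1/8 s, in which the tool goes at most 62.5 mm and 10.7 degrees, less where a joint would pass 70% of its speed; a pose out of reach is approached as far as the arm can. A call with a gripper value outside its range is refused whole. The fingers move at their own pace and stop on an object; "newtons" is the grip in N (left out, the last holds). Time passes only in rows, so rows that repeat a pose let the fingers close. It gives the time, the measured TCP pose, the force, the opening and the grip force at its end, in the units of the state.
- get_state(): the state, without advancing time (a new reading comes with each control period).
- grab_frame(name): name is "scene" or "top" or "wrist"; returns the picture (480x640x3 uint8, red, green, blue); there is no depth.
- calibration(name): a dict with "fov_y" (degrees; the focal length in pixels is half the picture's height over the tangent of half this angle, whatever the lens; pixels are square), "cx", "cy" (the principal point, pixels), "rvec" (rotation vector, rad) and "tvec" (3), from world to camera coordinates, as OpenCV has them; the wrist camera has in their place "hand_eye" (4x4, takes a point from camera to tool coordinates, whose origin is the TCP and whose axes are the flange's). Camera axes: x right, y down, z forward; pixel columns grow to the right and rows downward; lengths in m; the calibration is good to about 2 mm. A picture is of the moment at which its call begins: read the wrist's pose just before it. calibration takes no time and is no camera call.
- job_done(): hands the job in; it is judged then, once.
The state is a dict: "time_s": time; "joint_positions": joint angles; "dq": joint speeds; "joint_torque": joint torques, N m; "position": TCP position; "eef_rot": TCP orientation; "wrist_force": force on the tool from outside, world axes, zero at the start; "ft_torque": the same for the moment, N m; "finger_gap": opening from 0.0 (shut) to 1.0 (fully open); "grasp_force": force on a finger pad.
Only numpy, scipy, OpenCV 4.12 (cv2) and the standard library are available. Lean on these libraries where they do the work, as an engineer would, in place of code of your own. Each camera call takes 0.05 s, during which the arm holds its last target. There are 200 camera calls.

## Working session

There is one attempt and no reset: what is moved stays moved. The work goes in short steps, Python scripts to look and compute and a tool call to move; the robot and the scene stay as the last step left them, time stands still between calls to the robot, and variables do not carry over. Pictures are saved under pics/ and viewed, at most 10 in all, crops included, and the job is handed in when it is done.

Besides the shell and the picture viewer there is one more tool, called after ">>>" by a JSON object that holds its "fn" and its "kwargs", one argument or row to a line. drive_tool: Moves the arm, as the interface text tells. Its arguments: {"type":"object","properties":{"steps":{"type":"array"},"newtons":{"type":"number"}},"required":["steps"]}

```bash
mkdir -p pics
python3 - <<'E'
from cell import *
import cv2
for n in("scene","top"):
    cv2.imwrite(f"pics/{n}0.png",grab_frame(n)[:,:,::-1]); print(n,calibration(n))
s=get_state();print(s["time_s"],s["position"],s["eef_rot"],s["wrist_force"])
E
```

```text
scene {'fov_y': 53.24512747352306, 'cx': 324.1945122012848, 'cy': 240.76665956240834, 'rvec': array([ 1.81197486,  1.88589195, -0.64605617]), 'tvec': array([ 0.05756048, -0.4329481 ,  1.35634251])}
top {'fov_y': 46.20590299762734, 'cx': 321.86794245719176, 'cy': 239.5213752503369, 'rvec': array([ 2.07450078, -2.14177596,  0.18177916]), 'tvec': array([0.00770795, 0.61684812, 1.15829475])}
0.1 [ 0.28730045 -0.61060777  0.23696221] [[ 9.04848037e-01  4.25734485e-01 -4.21276101e-04]
 [ 4.25734692e-01 -9.04847504e-01  9.83500172e-04]
 [ 3.75193108e-05 -1.06927005e-03 -9.99999428e-01]] [-0.49986081 -0.28891069  0.49686148]
```

View pics/top0.png

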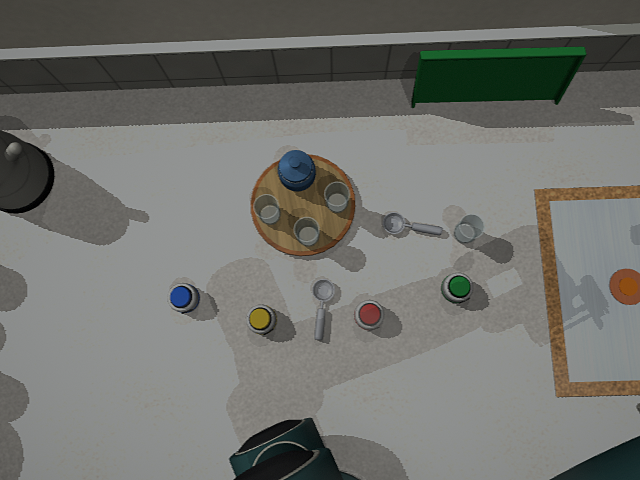

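View pics/scene0.png

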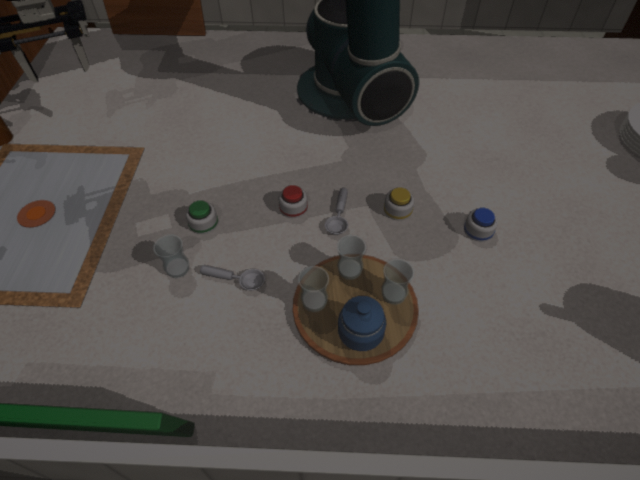

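The top view shows the keys at about red (369,314), blue (181,296), green (459,286) and yellow (261,319). In the scene view they are at red (292,193), blue (483,217), green (200,210) and yellow (400,196). I'll segment them and intersect with z = 0.052 in both cameras.

```bash
cat > h.py <<'E'
import numpy as np, cv2
from cell import *
P={"top":dict(red=(369,314),blue=(181,296),green=(459,286),yellow=(261,319)),
"scene":dict(red=(292,193),blue=(483,217),green=(200,210),yellow=(400,196))}
H=dict(red=0,blue=115,green=70,yellow=25)
def blob(im,p,c,r=14):
    x,y=p; w=cv2.cvtColor(im[y-r:y+r+1,x-r:x+r+1],cv2.COLOR_BGR2HSV).astype(int)
    d=np.abs((w[...,0]-H[c]+90)%180-90)
    m=((d<15)&(w[...,1]>130)).astype(np.uint8)
    n,l,s,ce=cv2.connectedComponentsWithStats(m)
    i=1+np.argmax(s[1:,4]); return ce[i]+[x-r,y-r],s[i]
def ray(cal,uv,z):
    f=240/np.tan(np.radians(cal["fov_y"]/2)); R=cv2.Rodrigues(cal["rvec"])[0]
    o=-R.T@cal["tvec"]; d=R.T@np.array([(uv[0]-cal["cx"])/f,(uv[1]-cal["cy"])/f,1])
    return o+d*(z-o[2])/d[2]
E
python3 - <<'E'
from h import *
for n in P:
    im=cv2.imread(f"pics/{n}0.png");cal=calibration(n)
    for c,p in P[n].items():
        uv,s=blob(im,p,c); print(n,c,uv.round(1),s,(ray(cal,uv,.052)*1000).round(1))
    for uv in ([(303,205),(467,229),(440,230),(395,222),(323,290),(320,338)] if n=="top" else []): print(ray(cal,uv,0.02).round(3))
E
```

```text
top red [369.4 313. ] [  5   4  20  19 283] [ 456.1 -108.1   52. ]
top blue [180.2 296.3] [  4   4  20  21 321] [504.5 296.9  52. ]
top green [459.  286.1] [  4   4  21  21 348] [ 507.1 -301.2   52. ]
top yellow [259.5 318.2] [  3   3  20  21 339] [452.3 125.9  52. ]
[0.706 0.029 0.02 ]
[ 0.638 -0.336  0.02 ]
[ 0.637 -0.276  0.02 ]
[ 0.659 -0.176  0.02 ]
[ 0.512 -0.01   0.02 ]
[ 0.408 -0.001  0.02 ]
scene red [292.3 193.4] [  5   7  19  16 244] [ 461.7 -107.4   52. ]
scene blue [484.2 216.1] [  6   6  19  16 235] [510.9 296.6  52. ]Traceback (most recent call last):
  File "<stdin>", line 5, in <module>
  File "h.py", line 11, in blob
    i=1+np.argmax(s[1:,4]); return ce[i]+[x-r,y-r],s[i]
        ~~~~~~~~~^^^^^^^^^
    return _wrapfunc(a, 'argmax', axis=axis, out=out, **kwds)
    return bound(*args, **kwds)
ValueError: attempt to get argmax of an empty sequence
```

>>> {"fn": "drive_tool", "kwargs": {
  "steps": [0,368,-382,88,0,0,368,-382,88,0,0,368,-382,88,0,0,368,-382,88,0,0,368,-382,88,0,0,368,-382,88,0,0,368,-382,88,0,0,368,-382,88,0,0,368,-382,88,0,0,368,-382,88,0,0,368,-382,88,0,0,368,-382,88,0],
  "newtons": 5
}}

```text
time_s: 1.6
position: [0.4575, -0.1094, 0.1498]
eef_rot: [[0.905, 0.425, 0.0], [0.425, -0.905, -0.0], [0.0, 0.0, -1.0]]
wrist_force: [0.3, -0.2, 0.1]
finger_gap: 0.006
grasp_force: 0.0
```

Run:
```python
from h import *
s=get_state();print(s["time_s"],s["position"],s["eef_rot"],s["wrist_force"],s["finger_gap"],s["dq"])
a=grab_frame("wrist");c=calibration("wrist");print(c)
cv2.imwrite("pics/w1.png",a[:,:,::-1])
# where the key centre and fingertip should project
T=np.linalg.inv(c["hand_eye"]);f=240/np.tan(np.radians(c["fov_y"]/2))
for p in [(0,0,.019)]+[tuple(s["eef_rot"].T@(np.array(q)-s["position"])) for q in [(.456,-.108,.052),(.460,-.108,.052)]]:
    q=(T@[*p,1])[:3];print(p,c["cx"]+f*q[0]/q[2],c["cy"]+f*q[1]/q[2])
```

```text
1.6 [ 0.45754679 -0.10935375  0.14979849] [[ 9.05385692e-01  4.24590071e-01  1.41384307e-04]
 [ 4.24590091e-01 -9.05385676e-01 -1.78793221e-04]
 [ 5.20934997e-05  2.21907200e-04 -9.99999974e-01]] [ 0.31527408 -0.17527607  0.09869983] 0.006393050227751797 [-3.01213664e-03 -4.30754263e-04  5.54034977e-05  1.68929744e-03
  1.83572494e-03  1.73264586e-03]
{'fov_y': 62.65155890799072, 'cx': 321.8098951237578, 'cy': 239.33611755302672, 'hand_eye': array([[ 3.26417433e-04, -9.62104469e-01, -2.72680919e-01,
         7.72658101e-02],
       [ 9.99999946e-01,  3.23684773e-04,  5.50051255e-05,
         1.81551559e-03],
       [ 3.53419844e-05, -2.72680922e-01,  9.62104523e-01,
        -1.46419489e-01],
       [ 0.00000000e+00,  0.00000000e+00,  0.00000000e+00,
         1.00000000e+00]])}
(0, 0, 0.019) 317.7950509751466 303.29401772519134
(np.float64(-0.0008307522431727916), np.float64(-0.0019041166989952935), np.float64(0.09779802534559573)) 316.06016462488174 252.4811828816957
(np.float64(0.0027907905261928307), np.float64(-0.0002057564163039992), np.float64(0.09779859088282256)) 318.66330923997947 247.1502261569866
```

View pics/w1.png

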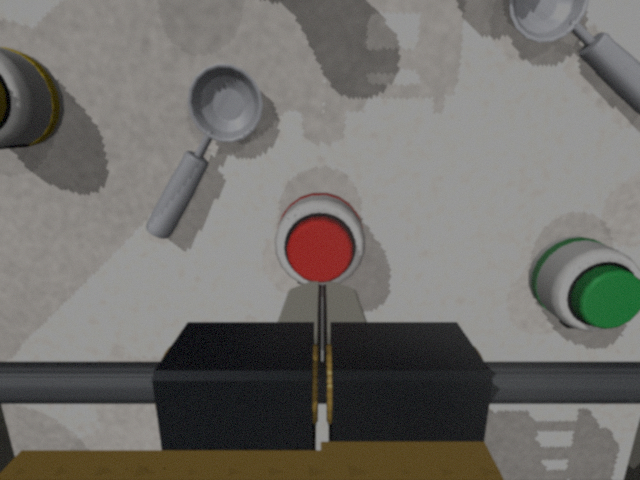

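The wrist view shows the red key centred near (320,248), just beyond the shut fingertips. That matches (0.460, -0.108), so I'll press slowly here.

>>> {"fn": "drive_tool", "kwargs": {
  "steps": [0,2,0,35,0,0,2,0,60,0,0,2,0,70,0,0,2,0,74,0,0,2,0,76,0,0,2,0,78,0,0,2,0,79,0,0,2,0,80,0,0,2,0,81,0,0,2,0,82,0,0,2,0,83,0,0,2,0,83,0]
}}

```text
time_s: 3.15
position: [0.4596, -0.1076, 0.0666]
eef_rot: [[0.905, 0.426, 0.0], [0.426, -0.905, 0.0], [0.0, 0.0, -1.0]]
wrist_force: [1.6, -0.5, 1.9]
finger_gap: 0.006
grasp_force: 0.8
```

>>> {"fn": "drive_tool", "kwargs": {
  "steps": [0,0,0,0.5,0,0,0,0,1,0,0,0,0,1.5,0,0,0,0,2,0,0,0,0,2,0]
}}

```text
time_s: 3.78
position: [0.4595, -0.1076, 0.0646]
eef_rot: [[0.905, 0.426, -0.0], [0.426, -0.905, 0.0], [-0.0, -0.0, -1.0]]
wrist_force: [2.6, -1.3, 3.2]
finger_gap: 0.008
grasp_force: 1.3
```

>>> {"fn": "drive_tool", "kwargs": {
  "steps": [0,-2,0,-40,0,0,-2,0,-85,0,0,-2,0,-85,0,0,-2,0,-85,0]
}}

```text
time_s: 4.28
position: [0.4573, -0.1083, 0.1486]
eef_rot: [[0.905, 0.426, -0.001], [0.426, -0.905, 0.0], [-0.001, -0.001, -1.0]]
wrist_force: [0.4, 0.0, -0.1]
finger_gap: 0.004
grasp_force: 0.0
```

Run:
```python
from h import *
s=get_state();print(s["position"],s["wrist_force"])
a=grab_frame("wrist")[:,:,::-1];cv2.imwrite("pics/w2.png",a)
b=cv2.imread("pics/w1.png");v=np.hstack([b[170:310,220:420],a[170:310,220:420]])
cv2.imwrite("pics/w2c.png",cv2.resize(v,None,fx=2,fy=2))
```

```text
[ 0.45727814 -0.10831113  0.14860911] [ 0.43645475  0.00082743 -0.13604753]
```

View pics/w2c.png

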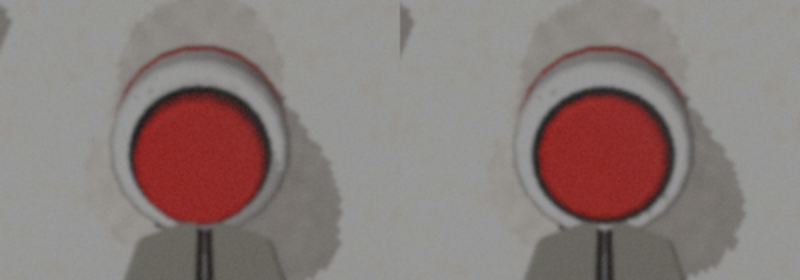

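The right-hand crop shows the red key sunk level inside its rim, centred near (602,155), and the puck has not moved. Next is blue.

>>> {"fn": "drive_tool", "kwargs": {
  "steps": [0,218,-345,0,0,0,218,-345,0,0,0,218,-345,0,0,0,218,-345,0,0,0,218,-345,0,0,0,218,-345,0,0,0,218,-345,0,0,0,218,-345,0,0,0,218,-345,0,0,0,218,-345,0,0]
}}

```text
time_s: 5.58
position: [0.508, 0.2956, 0.1493]
eef_rot: [[0.905, 0.425, -0.0], [0.425, -0.905, -0.0], [-0.0, 0.0, -1.0]]
wrist_force: [-0.7, -0.7, -0.5]
finger_gap: 0.007
grasp_force: 0.0
```

```bash
cat > w.py <<'E'
from h import *
import sys
def key(c,out,zt=.052):
    s=get_state();a=np.ascontiguousarray(grab_frame("wrist")[:,:,::-1]);k=calibration("wrist")
    f=240/np.tan(np.radians(k["fov_y"]/2));uv,st=blob(a,(320,250),c,60)
    d=k["hand_eye"][:3,:3]@[(uv[0]-k["cx"])/f,(uv[1]-k["cy"])/f,1];o=k["hand_eye"][:3,3]
    p=o+d*(s["position"][2]-zt-o[2])/d[2]
    print(s["position"].round(4),uv.round(1),st,"tool mm",(p*1000).round(1),"world",(s["position"]+s["eef_rot"]@p).round(4))
    cv2.imwrite(out,a)
key(sys.argv[1],sys.argv[2])
E
python3 w.py blue pics/w3.png
```

```text
[0.508  0.2956 0.1493] [315.2 248.2] [  22   26   67   65 3349] tool mm [ 2.3 -2.4 97.3] world [0.509  0.2987 0.052 ]
```

View pics/w3.png

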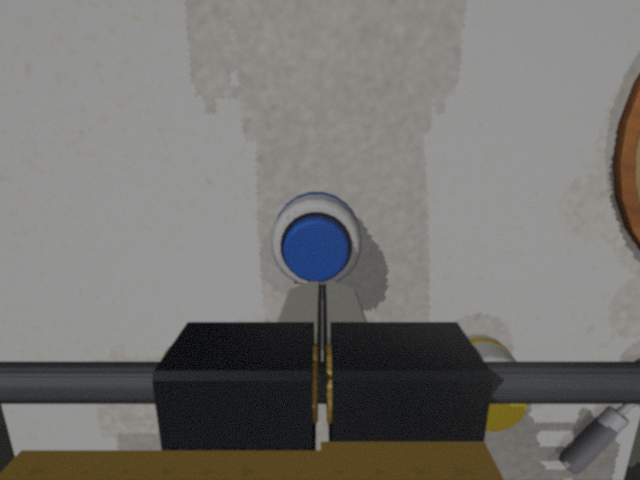

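The blue key is at (315,248), about 2 mm off in tool x and y. The yellow timer, at (495,375), is clear of the fingers. I'll press blue.

>>> {"fn": "drive_tool", "kwargs": {
  "steps": [0,2,-2,40,0,0,2,-2,66,0,0,2,-2,73,0,0,2,-2,76,0,0,2,-2,78,0,0,2,-2,79.5,0,0,2,-2,80.5,0,0,2,-2,81.5,0,0,2,-2,82.5,0,0,2,-2,83.5,0,0,2,-2,84.5,0,0,2,-2,84.5,0]
}}

```text
time_s: 7.12
position: [0.509, 0.2992, 0.065]
eef_rot: [[0.905, 0.426, -0.0], [0.426, -0.905, -0.0], [-0.0, -0.0, -1.0]]
wrist_force: [2.2, 0.5, 2.0]
finger_gap: 0.004
grasp_force: 1.3
```

>>> {"fn": "drive_tool", "kwargs": {
  "steps": [0,0,0,-45,0,0,0,0,-84.5,0,0,0,0,-84.5,0,0,0,0,-84.5,0,0,0,0,-84.5,0]
}}

```text
time_s: 7.75
position: [0.5085, 0.2989, 0.1481]
eef_rot: [[0.905, 0.426, -0.002], [0.426, -0.905, -0.001], [-0.002, 0.0, -1.0]]
wrist_force: [-0.7, -0.5, 0.2]
finger_gap: 0.007
grasp_force: 0.0
```

```bash
python3 w.py blue pics/w4.png
python3 - <<'E'
import cv2,numpy as np
v=np.hstack([cv2.imread(f"pics/w{i}.png")[170:310,220:420] for i in(3,4)])
cv2.imwrite("pics/w4c.png",cv2.resize(v,None,fx=2,fy=2))
E
```

```text
[0.5085 0.2989 0.1481] [319.5 249.5] [  27   29   66   63 3198] tool mm [ 1.7  0.3 96.1] world [0.51   0.2992 0.052 ]
```

View pics/w4c.png

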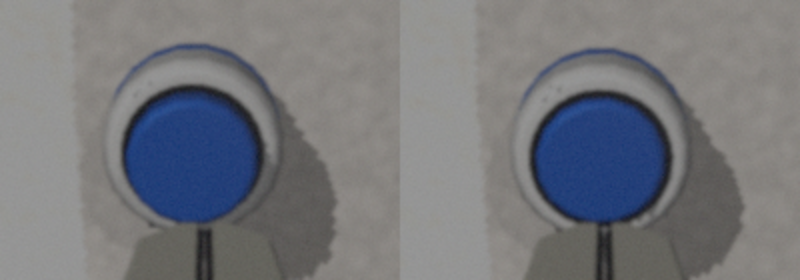

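The right-hand crop shows the blue key sunk level in its rim near (600,158), with the puck in place. Next is green.

>>> {"fn": "drive_tool", "kwargs": {
  "steps": [0,-256,543,0,0,0,-256,543,0,0,0,-256,543,0,0,0,-256,543,0,0,0,-256,543,0,0,0,-256,543,0,0,0,-256,543,0,0,0,-256,543,0,0,0,-256,543,0,0,0,-256,543,0,0,0,-256,543,0,0,0,-256,543,0,0]
}}

```text
time_s: 9.3
position: [0.5084, -0.3006, 0.1489]
eef_rot: [[0.905, 0.426, -0.001], [0.426, -0.905, 0.001], [-0.0, -0.001, -1.0]]
wrist_force: [0.7, 0.0, 0.0]
finger_gap: 0.006
grasp_force: 0.0
```

```bash
python3 w.py green pics/w5.png
```

```text
[ 0.5084 -0.3006  0.1489] [325.  248.9] [  33   27   65   63 3086] tool mm [ 1.9  3.9 96.9] world [ 0.5117 -0.3032  0.052 ]
```

View pics/w5.png

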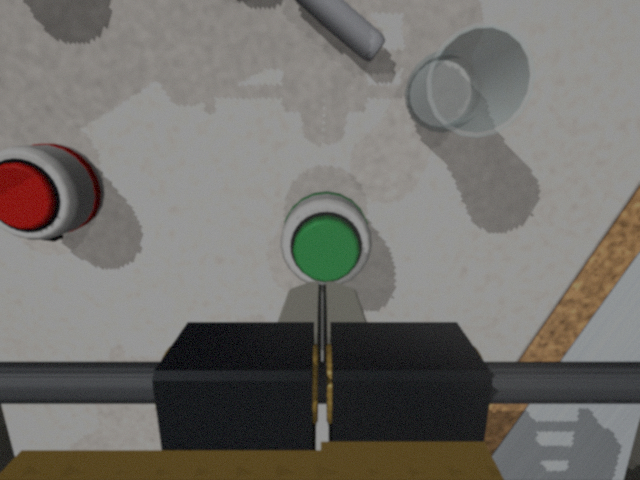

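The green key is at (326,248), 2 mm off in tool x and 3 to 4 mm in y. Glass3, at (465,85), is well clear. I'll press green.

>>> {"fn": "drive_tool", "kwargs": {
  "steps": [0,2,3,40,0,0,2,3,66,0,0,2,3,73,0,0,2,3,76,0,0,2,3,78,0,0,2,3,79.5,0,0,2,3,80.5,0,0,2,3,81.5,0,0,2,3,82.5,0,0,2,3,83.5,0,0,2,3,84.5,0,0,2,3,84.5,0]
}}

```text
time_s: 10.85
position: [0.5116, -0.303, 0.065]
eef_rot: [[0.905, 0.426, -0.0], [0.426, -0.905, -0.0], [-0.0, -0.0, -1.0]]
wrist_force: [1.9, -0.4, 1.9]
finger_gap: 0.007
grasp_force: 1.1
```

>>> {"fn": "drive_tool", "kwargs": {
  "steps": [0,0,0,-45,0,0,0,0,-84.5,0,0,0,0,-84.5,0,0,0,0,-84.5,0,0,0,0,-84.5,0]
}}

```text
time_s: 11.48
position: [0.5111, -0.3027, 0.1481]
eef_rot: [[0.905, 0.426, -0.002], [0.426, -0.905, 0.001], [-0.001, -0.002, -1.0]]
wrist_force: [-0.2, 0.3, -0.0]
finger_gap: 0.007
grasp_force: 0.0
```

```bash
python3 w.py green pics/w6.png
python3 - <<'E'
import cv2,numpy as np
v=np.hstack([cv2.imread(f"pics/w{i}.png")[170:310,220:420] for i in(5,6)])
cv2.imwrite("pics/w6c.png",cv2.resize(v,None,fx=2,fy=2))
E
```

```text
[ 0.5111 -0.3027  0.1481] [320.3 249.5] [  29   29   64   62 2960] tool mm [ 1.7  0.8 96.1] world [ 0.5128 -0.3026  0.052 ]
```

View pics/w6c.png

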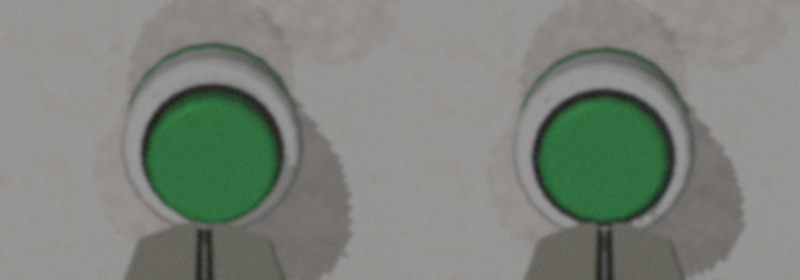

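The right-hand crop shows the green key sunk level near (602,157), with the puck in place and the arm clear. I'll hand the job in.

```bash
python3 -c "
from cell import *
print(job_done())"
```

```text
the job is handed in; nothing more can be done
None
```

I tapped the red, blue and green keys down in that order, each to about 6 mm of its 8 mm travel by the tool's height, left yellow alone, and handed the job in at about 11.5 s; no verdict was returned.

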